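# Seat and hold the dummy-cell plug for the self-test

### The arm

A 6-joint arm with a two-finger parallel gripper is mounted at the origin on a cart in front of the work surface, level with it; the furniture and walls round the work are solid. World frame = base frame: x ahead of the robot, y to its left, z up, the work surface at z = 0. Lengths are in m, angles in rad, forces in N, time in s.
With the tool pointing down it reaches from about 0.25 to 0.775 m from the base axis. Payload 4 kg.
Tool frame: the origin (TCP) lies midway between the tips of the shut fingers; the grasp point (between the pads) lies 19 mm behind it (robot.tcp_to_grasp is the distance from the TCP to the grasp point, in m); z points along the fingers, y is the line along which they close (so a half turn about z gives the same grasp; the last joint's range is limited). The gripper opens to 94 mm and grips with 3 to 60 N. Pads are 16 mm wide; open, the fingers measure 119 mm over their backs; the gripper's body (75 mm by 177 mm) begins 78 mm behind the grasp point.
Start: joints at [1.223, 0.087, 1.371, -0, 1.684, -0.103], TCP at [0.133, 0.534, 0.206] pointing down, gripper open.
Joint ranges: [-3.1, 3.1], [-0.76, 2.03], [0.27, 2.55], [-1.08, 4.22], [0.17, 2.65], [-2.57, 2.57]. Speed limits (rad/s): [2.79, 2.79, 3.14, 3.14, 3.14, 3.14].

### API

Orientations are given as [roll, pitch, yaw] about the fixed x, y, z axes, in that order (R = Rz(yaw) Ry(pitch) Rx(roll)).
In Python, from bench import robot, viewer gives the robot as it stands. The module is installed in compiled form; this text tells all that it offers.
- The arm moves only by the shell command python3 -m handwheel 'ROWS' [OPENING]. ROWS is JSON, a list of rows, each a list of 6 numbers: the shift along the tool's x, y, z in units of 0.2 m (1.0 is 0.2 m), then the turn, a rotation vector about the tool's x, y, z in units of 30 degrees (1.0 is 30 degrees). In form: [[x, y, z, wx, wy, wz], ...]. A call has 1 to 10 rows; each row is the pose to reach, as a shift and turn from the pose commanded when the call began, along the tool's axes at that moment; what a row does not reach only later rows make up. A row lasts 1/12 s, in which the tool goes at most 41.7 mm and 7.16 degrees, less where a joint would pass 70% of its speed; a pose out of reach is approached as far as the arm can. A call with a number of a shift or a turn outside -1 to 1 is refused whole. A call with a gripper value outside its range is refused whole. OPENING is the gripper's target within -1 to 1 (shut at 1, half-way at 0, fully open at -1), set as the call begins (- or left out, the last holds). The fingers move at their own pace and stop on an object; the grip force is fixed at half the most. Time passes only in rows, so rows that repeat a pose let the fingers close. It gives the time, the measured TCP pose, the force, the opening and the grip force at its end, in the units of the state.
- robot.get_obs(): the state, without advancing time (a new reading comes with each control period).
- viewer.snapshot(name): name is "scene" or "side" or "wrist"; returns the picture (384x512x3 uint8, red, green, blue); there is no depth.
- viewer.calibration(name): a dict with "fx", "fy", "cx", "cy" (pixels), "R" (3x3) and "t" (3): a world point X has camera coordinates R X + t. Camera axes: x right, y down, z forward; pixel columns grow to the right and rows downward; lengths in m; the calibration is good to about 2 mm. A picture is of the moment at which its call begins: read the wrist's pose just before it. calibration takes no time and is no camera call; for the wrist camera it gives the pose at the moment of the call.
- robot.close_job(): hands the job in; it is judged then, once.
The state is a dict: "time": time; "joint_positions": joint angles; "qvel": joint speeds; "joint_torque": joint torques, N m; "tool_pos": TCP position; "ee_rot": TCP orientation; "wrist_force": force on the tool from outside, world axes, zero at the start; "wrist_torque": the same for the moment, N m; "width": finger opening in m; "finger_force": force on a finger pad.
Only numpy, scipy, OpenCV 4.12 (cv2) and the standard library are available. Lean on these libraries where they do the work, as an engineer would, in place of code of your own. Each camera call takes 0.05 s, during which the arm holds its last target. There are 200 camera calls.

### The job

Start the instrument's self-test on the keypad by pressing the blue, then the yellow, then the red button, one at a time and each right down. Then pick up the orange-winged dummy-cell plug, push it into the bayonet socket with its lugs in the slots, twist it clockwise (seen from above) a quarter turn against the spring as far as it goes, and without forcing it, and finish while still holding it there: do not let go. Leave everything else on the bench where it stands.

Things in the scene. Friction and masses are not known exactly. Their poses are not given: they have to be found in the camera images.
- keypad: grey keypad box fixed to the bench, 190 x 76 mm, 30 mm high; origin at the centre of its underside, its x axis along its length. Three round spring buttons stand in a row along it at -55, 0 and +55 mm; which colour is where varies.
- plug: dummy-cell plug, loose, standing upright on its foot; 76 mm high, about 120 g. Origin at the centre of its underside, z up. Orange wing grip on top, 44 mm long along the plug's x axis, 12 mm thick (y), z 38 to 76 mm: grip it across its thickness. Below: black body of 18 mm radius (z 26 to 38), flange of 25 mm radius (z 22 to 26), brass shaft of 14.5 mm radius. Half a turn gives the same plug.
- plug_grip (a point): point on the plug's axis in the wing grip, 66 mm above its underside, 28 mm above the black body
- plug_foot (a point): centre of the plug's underside. Two brass lugs at the foot, along the plug's +x and -x (under the white dots on the flange), reach 23 mm from the axis, 9 mm wide, z 0 to 7 mm. A slot 9 mm wide and 9 mm deep crosses the underside along y.
- socket: round bayonet test socket fixed to the bench, 96 mm across its flange, 76 mm across the black housing, 50 mm high; origin at the centre of its underside, z up. Aluminium lip on top (z 42 to 50 mm), bore of 16.5 mm radius, two entry slots along +x and -x, 13 mm wide, reaching 26 mm from the axis. White dots mark the slots, red dots where the white dots of the plug end.
- lip: the slotted aluminium lip of the socket, fixed on it, 8 mm thick; origin at the centre of its underside, 42 mm above the bench, axes as the socket's. The lugs cannot be turned before they are below it.
- socket_mouth (a point): centre of the socket's mouth at the top of the lip, 50 mm above the bench. To enter, the plug's x axis lies along the socket's x axis, either way round. The plug's foot meets the plunger 8.5 mm below this point, can be twisted (clockwise seen from above) once 15 mm or more below it, and bottoms at 18.5 mm.
- plunger_face (a point): centre of the sprung plunger's face inside the socket, 8.5 mm below the mouth at rest. A brass tang 5 mm wide and 5.5 mm high stands across it along the socket's y axis and goes into the slot under the plug.
- plunger (a joint): travel of the socket's plunger in m: 0 at rest, 0.010 at the bottom; spring 4 N at first, 9 N at the bottom; the lugs pass under the lip from 0.0065, and the lip then keeps it there
- rotor (a joint): turn of the tang under the plug in rad: 0 at rest (line of entry), growing clockwise seen from above to a hard stop at 1.35; a spring turns it back with 0.08 N m at first, 0.20 N m at the stop. It trails the plug by up to 0.15 rad of play, so the plug itself turns up to about 1.5 rad.
- btn_blue (a joint): travel of the blue button in m: 0 up, 0.006 fully down; it springs back; 1.5 N to start it, 5 N fully down; counts as pressed from 0.0045
- btn_blue_top (a point): centre of the top of the blue button's cap, 28 mm across, about 48 mm above the bench; press straight down
- btn_yellow (a joint): travel of the yellow button in m: 0 up, 0.006 fully down; it springs back; 1.5 N to start it, 5 N fully down; counts as pressed from 0.0045
- btn_yellow_top (a point): centre of the top of the yellow button's cap, 28 mm across, about 48 mm above the bench; press straight down
- btn_red (a joint): travel of the red button in m: 0 up, 0.006 fully down; it springs back; 1.5 N to start it, 5 N fully down; counts as pressed from 0.0045
- btn_red_top (a point): centre of the top of the red button's cap, 28 mm across, about 48 mm above the bench; press straight down
- beaker_250: glass beaker, 70 mm across, 88 mm high, loose bystander; origin at the centre of its underside
- tape_1: roll of masking tape, 96 mm across, 25 mm high, loose bystander; origin at the centre of its underside
- screwdriver: screwdriver with a red handle, 173 mm long, lying, loose bystander; origin at the centre of its underside
- cap_orange_0: orange screw cap, 31 mm across, 14 mm high, loose bystander; origin at the centre of its underside
- cap_orange_1: orange screw cap, 31 mm across, 14 mm high, loose bystander; origin at the centre of its underside
- vial_2: small glass vial, 28 mm across, 54 mm high, loose bystander; origin at the centre of its underside
- timer: white bench timer, 62 x 62 mm, 21 mm high, loose bystander; origin at the centre of its underside
Mind the look-alikes: they are no part of the job. What is shaped like the plug but green or pink is not meant.

How it is judged:
On the way, in this order (a step that is already met when the one before it is completed fails the run):
1. the blue button is pressed down, the other two being up (value of joint btn_blue above 0.0045 m and value of joint each of btn_yellow, btn_red below 0.0015 m), for 0.05 s.
2. the yellow button is pressed down, the other two being up (value of joint btn_yellow above 0.0045 m and value of joint each of btn_blue, btn_red below 0.0015 m), for 0.05 s.
3. the red button is pressed down, the other two being up (value of joint btn_red above 0.0045 m and value of joint each of btn_blue, btn_yellow below 0.0015 m), for 0.05 s.
4. the plug is pushed in and twisted to the stop, held in the fingers (value of joint plunger above 0.0055 m and value of joint rotor above 1.1 rad and horizontal distance between plug and socket below 0.006 m and angle between plug's own z axis and vertical below 0.12 rad and contact force between the fingers and plug above 2 N), for 0.2 s.
At the end, for the whole second after the job is handed in: The plug is in the socket, upright within 0.12 rad and within 6 mm of its axis, the plunger pressed at least 5.5 mm and the rotor turned at least 1.1 rad; the fingers hold the plug with more than 2 N, it is at rest, and all three buttons are up again (all of step 4 and value of joint each of btn_blue, btn_yellow, btn_red below 0.0015 m and linear speed of plug below 0.03 m/s and angular speed of plug below 0.3 rad/s); the arm keeps its last pose, push and grip.
It fails at once if the plug forced against the lip of the socket (contact force between plug and lip above 80 N).
It fails at once if two buttons pressed at once (value of joint each of btn_blue, btn_yellow above 0.003 m or value of joint each of btn_blue, btn_red above 0.003 m or value of joint each of btn_yellow, btn_red above 0.003 m).
It fails at once if a bystander shoved more than 30 mm (distance of any of beaker_250, tape_1, screwdriver, cap_orange_0, cap_orange_1, vial_2, timer from where it was at the start of the episode above 0.03 m).
It also fails if it takes over 64 s, if anything falls off the work surface, if the arm or the gripper's body presses on something with over 40 N, if the wrist force passes 120 N, or if a joint passes its speed limit or range.

## Working session

There is one attempt and no reset: what is moved stays moved. The work goes in short steps, Python scripts to look and compute and a shell command to move; the robot and the scene stay as the last step left them, time stands still between calls to the robot, and variables do not carry over. Pictures are saved under pics/ and viewed, at most 10 in all, crops included, and the job is handed in when it is done.

```bash
mkdir -p pics; cat > h.py <<'E'
import numpy as np, cv2
from bench import robot, viewer
from scipy.spatial.transform import Rotation as Ro
def snap(n,f):
    im=viewer.snapshot(n); cv2.imwrite('pics/'+f+'.png',im[:,:,::-1]); return im
def ray(c,u,v,z):
    R=np.array(c['R']);t=np.array(c['t']);o=-R.T@t
    d=R.T@np.array([(u-c['cx'])/c['fx'],(v-c['cy'])/c['fy'],1]); return o+d*(z-o[2])/d[2]
def proj(c,X):
    p=np.array(c['R'])@np.array(X)+np.array(c['t']); return np.array([c['fx']*p[0]/p[2]+c['cx'],c['fy']*p[1]/p[2]+c['cy']])
def delta(target,yaw=None):
    """row for TCP target with tool pointing down; yaw= direction of tool x axis(world)"""
    o=robot.get_obs(); R=Ro.from_euler('xyz',o['ee_rot']); 
    s=R.inv().apply(np.array(target)-o['tool_pos'])/0.2
    w=np.zeros(3)
    if yaw is not None:
        x=np.array([np.cos(yaw),np.sin(yaw),0]);z=np.array([0,0,-1.]);T=Ro.from_matrix(np.c_[x,np.cross(z,x),z])
        w=(R.inv()*T).as_rotvec()/np.radians(30)
    return np.round(np.r_[s,w],3)
E
python3 - <<'E'
from h import *
import json
a=snap('scene','scene0');b=snap('side','side0')
for n in('scene','side'): print(viewer.calibration(n))
cv2.imwrite('pics/a.png',cv2.resize(a[:,:,::-1],(800,600),interpolation=2))
cv2.imwrite('pics/b.png',cv2.resize(b[:,:,::-1],(800,600),interpolation=2))
print(robot.get_obs())
E
```

```text
{'fx': 419.99963046228964, 'fy': 419.99963046228964, 'cx': 257.5848955851056, 'cy': 192.1197504135959, 'R': array([[-0.83924444, -0.54349357, -0.01683772],
       [-0.25853245,  0.42607599, -0.86696034],
       [ 0.47836152, -0.72323855, -0.49809263]]), 't': array([0.52169159, 0.16038835, 0.9975479 ])}
{'fx': 495.92228402045197, 'fy': 495.92228402045197, 'cx': 247.970272266999, 'cy': 191.50455605000147, 'R': array([[ 0.99569049, -0.0903826 ,  0.02077074],
       [-0.04286143, -0.64710757, -0.76119294],
       [ 0.0822395 ,  0.75702231, -0.64819278]]), 't': array([-0.56189735,  0.12412885,  1.3239277 ])}
{'time': 0.1, 'joint_positions': array([ 1.22288636e+00,  8.78555914e-02,  1.37208145e+00,  3.47916691e-06,
        1.68359561e+00, -1.03136101e-01]), 'qvel': array([-0.00034152, -0.00119336, -0.00270223,  0.00263965,  0.00197875,
       -0.00053518]), 'joint_torque': array([ 2.09780068e-03, -3.41252840e+01, -3.03302121e+01,  7.19260192e-02,
        3.03974818e-02, -1.02404899e-04]), 'tool_pos': array([0.13314048, 0.53313848, 0.20444616]), 'ee_rot': array([-3.13966332e+00, -2.03168153e-04,  2.89681898e+00]), 'wrist_force': array([ 0.57111454, -0.06266657, -0.29035617]), 'wrist_torque': array([ 0.00492338,  0.04870567, -0.02613766]), 'finger_force': 0.0, 'width': 0.09415375747238355}
```

View pics/a.png

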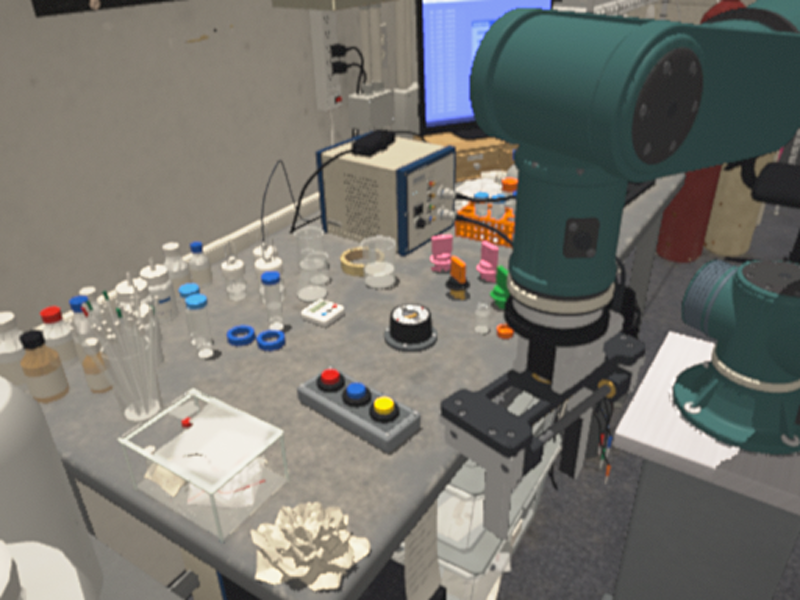

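View pics/b.png

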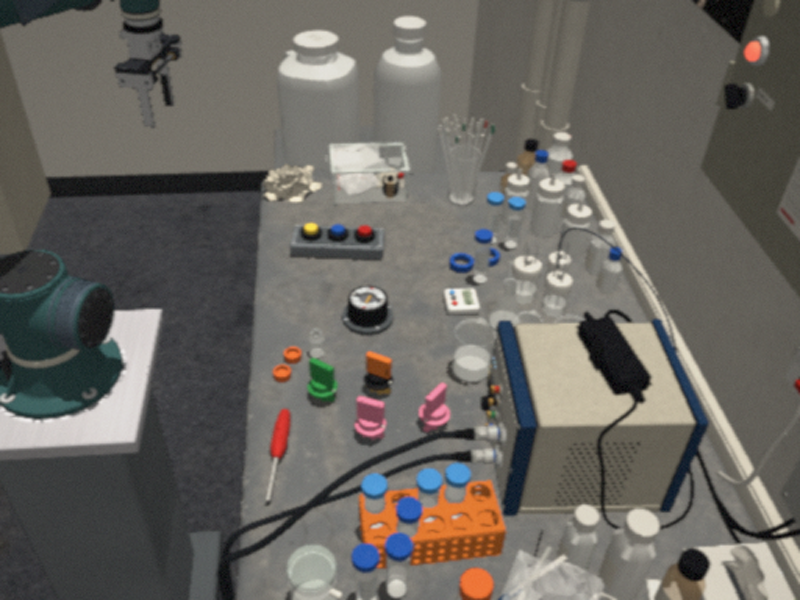

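Side view (800x600 px): yellow (311,230), blue (338,232) and red (365,232) buttons. The socket top is at (368,297). The orange-winged plug is at (378,365). Possible look-alikes are the green plug (321,378), pink plugs (371,415) and (435,405), and orange caps (292,353) and (282,372). I choose the orange wing with the black body at (378,365), and check it in a crop.

```bash
python3 - <<'E'
from h import *
b=cv2.imread('pics/side0.png')
c=b[175:265,190:280]
k=b[135:170,180:250]
c=cv2.resize(c,None,fx=6,fy=6,interpolation=cv2.INTER_CUBIC)
cv2.imwrite('pics/c1.png',c)
c=viewer.calibration('side');s=viewer.calibration('scene');k=1/1.5625
for n,u,us,z in [('y',(311,230),(384,403),.048),('b',(338,232),(356,389),.048),('r',(365,232),(330,375),.048),('sock',(368,297),(411,317),.05),('plugtop',(379,357),(458,262),.070)]:
    print(n,ray(c,u[0]*k,u[1]*k,z).round(4),ray(s,us[0]*k,us[1]*k,z).round(4))
E
```

```text
y [0.4368 0.3237 0.048 ] [0.4368 0.3327 0.048 ]
b [0.4911 0.3134 0.048 ] [0.4906 0.3275 0.048 ]
r [0.5457 0.31   0.048 ] [0.5452 0.3203 0.048 ]
sock [0.537  0.1037 0.05  ] [0.5286 0.1148 0.05  ]
plugtop [ 0.5424 -0.0726  0.07  ] [ 0.5427 -0.0795  0.07  ]
```

View pics/c1.png

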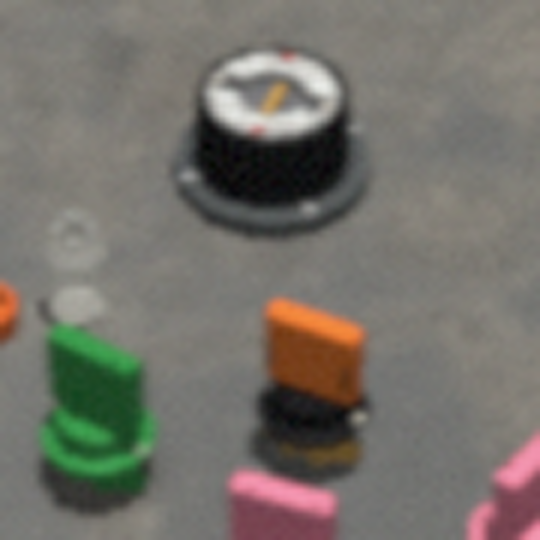

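The crop confirms it: an orange wing on a black body with a flange, white dot at (360,415). Two cameras agree to about 1 cm. Next I move above the keypad with the fingers shut.

```bash
python3 -c "
from h import *
print(delta([.491,.318,.16]), delta([.491,.318,.16],np.pi))"
```

```text
[-1.997 -0.61   0.223  0.     0.     0.   ] [-1.997e+00 -6.100e-01  2.230e-01 -4.000e-03 -1.000e-03 -4.670e-01]
```

```bash
python3 -m handwheel '[[-1,-0.3,0,0,0,-0.46],[-1,-0.3,0,0,0,-0.46],[-1,-0.3,0,0,0,-0.46],[-1,-0.3,0,0,0,-0.46],[-1,-0.3,0,0,0,-0.46],[-1,-0.3,0,0,0,-0.46],[-1,-0.3,0,0,0,-0.46]]' 1; python3 -c "
from h import *
print(delta([.491,.318,.16],np.pi))"
```

```text
time: 0.68
tool_pos: [0.3148, 0.4253, 0.2048]
ee_rot: [-3.141, -0.001, 3.133]
wrist_force: [-1.2, 0.1, 0.6]
width: 0.0507
finger_force: 0.0
[-0.886 -0.528  0.224 -0.002 -0.001 -0.017]
```

```bash
python3 -m handwheel '[[-0.88,-0.53,0.1,0,0,0],[-0.88,-0.53,0.1,0,0,0],[-0.88,-0.53,0.1,0,0,0],[-0.88,-0.53,0.1,0,0,0],[-0.88,-0.53,0.1,0,0,0],[-0.88,-0.53,0.1,0,0,0],[-0.88,-0.53,0.1,0,0,0],[-0.88,-0.53,0.1,0,0,0]]'; python3 - <<'E'
from h import *
c=viewer.calibration('wrist'); a=snap('wrist','w1')
s=viewer.calibration('scene')
print(c, robot.get_obs()['tool_pos'])
# colour centroids of caps
hsv=cv2.cvtColor(a,cv2.COLOR_RGB2HSV)
for n,lo,hi in[('y',22,32),('b',105,120),('r',0,5)]:
    m=cv2.inRange(hsv,(lo,150,80),(hi,255,255)); k,_,st,ce=cv2.connectedComponentsWithStats(m)
    for i in range(1,k):
        if st[i,4]>150: print(n,st[i],ce[i].round(1),ray(c,*ce[i],.048).round(4))
E
```

```text
time: 1.35
tool_pos: [0.4871, 0.3215, 0.1851]
ee_rot: [3.141, -0.002, 3.139]
wrist_force: [-0.4, -0.3, -0.3]
width: 0.0006
finger_force: 0.0
{'fx': 342.0469296630224, 'fy': 342.0469296630224, 'cx': 249.17571357246203, 'cy': 195.71327712150625, 'R': array([[ 2.56435107e-03,  9.99996681e-01, -2.49815004e-04],
       [ 9.74403691e-01, -2.44256481e-03,  2.24792085e-01],
       [ 2.24790729e-01, -8.19866485e-04, -9.74406720e-01]]), 't': array([-0.32304296, -0.49251466,  0.25881166])} [0.48691355 0.32183027 0.18551813]
y [248 115  31  32 691] [263.  130.4] [0.4346 0.3345 0.048 ]
b [241 175  29  29 621] [255.  188.9] [0.4886 0.3273 0.048 ]
```

View pics/w1.png

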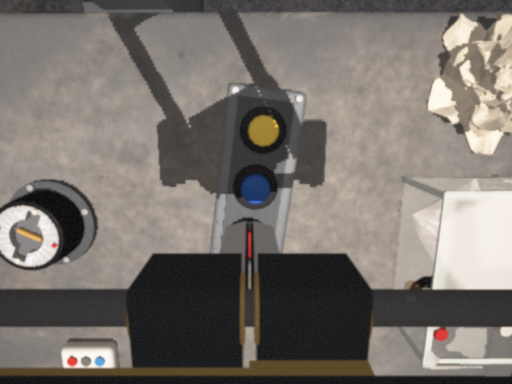

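Wrist view: yellow (263,130), blue (255,189), with red behind the fingers at about (249,255). Positions agree with the scene camera within 2 mm and the spacing is 54.5 mm. Next I press blue.

```bash
python3 -m handwheel '[[-0.01,0.03,0.2,0,0,0],[-0.01,0.03,0.4,0,0,0],[-0.01,0.03,0.6,0,0,0],[-0.01,0.03,0.66,0,0,0],[-0.01,0.03,0.70,0,0,0],[-0.01,0.03,0.715,0,0,0],[-0.01,0.03,0.715,0,0,0],[-0.01,0.03,0.715,0,0,0]]'
```

```text
time: 2.07
tool_pos: [0.4896, 0.3279, 0.0463]
ee_rot: [3.14, 0.001, 3.14]
wrist_force: [-4.3, -1.9, 5.3]
width: 0.0006
finger_force: 2.4
```

```bash
python3 -m handwheel '[[0,0,0.015,0,0,0],[0,0,0.015,0,0,0],[0,0,0.015,0,0,0]]'; python3 -m handwheel '[[0,0,0.01,0,0,0],[0,0,0.015,0,0,0],[0,0,0.015,0,0,0]]'
```

```text
time: 2.32
tool_pos: [0.4898, 0.328, 0.0461]
ee_rot: [3.14, 0.002, 3.14]
wrist_force: [-7.6, -3.4, 15.7]
width: 0.0004
finger_force: 7.9
time: 2.57
tool_pos: [0.4899, 0.3281, 0.0458]
ee_rot: [3.139, 0.003, 3.14]
wrist_force: [-11.7, -6.1, 26.4]
width: 0.0005
finger_force: 13.0
```

```bash
python3 -m handwheel '[[0,0,-0.03,0,0,0],[0,0,-0.03,0,0,0],[0,0,-0.03,0,0,0]]'; python3 -m handwheel '[[0,0,-0.01,0,0,0],[0,0,-0.01,0,0,0]]';python3 -m handwheel '[[0,0,-0.01,0,0,0],[0,0,-0.01,0,0,0]]';python3 -m handwheel '[[0,0,-0.01,0,0,0],[0,0,-0.01,0,0,0]]';python3 -m handwheel '[[0,0,-0.015,0,0,0],[0,0,-0.015,0,0,0]]'
```

```text
time: 2.82
tool_pos: [0.4912, 0.3286, 0.0466]
ee_rot: [3.138, 0.005, 3.139]
wrist_force: [-1.3, 0.8, 3.7]
width: 0.0006
finger_force: 2.3
time: 2.98
tool_pos: [0.4912, 0.3283, 0.0467]
ee_rot: [3.138, 0.003, 3.139]
wrist_force: [-1.0, 3.7, 5.0]
width: 0.0006
finger_force: 2.3
time: 3.15
tool_pos: [0.4911, 0.3272, 0.0474]
ee_rot: [3.14, 0.002, 3.138]
wrist_force: [0.2, 3.4, 4.0]
width: 0.0003
finger_force: 2.1
time: 3.32
tool_pos: [0.4908, 0.3264, 0.0487]
ee_rot: [3.141, 0.001, 3.138]
wrist_force: [-0.6, 1.9, 2.7]
width: 0.0007
finger_force: 1.7
time: 3.48
tool_pos: [0.4902, 0.3256, 0.0513]
ee_rot: [-3.14, -0.001, 3.137]
wrist_force: [-0.0, 2.1, 1.8]
width: 0.0004
finger_force: 1.0
```

Blue bottomed at z 0.0462, and the retreat shows the spring's 5 to 1.8 N profile. Next is yellow.

```bash
python3 -m handwheel '[[0,0,-0.1,0,0,0],[0.09,0.02,-0.12,0,0,0],[0.27,0.037,-0.12,0,0,0],[0.27,0.037,-0.12,0,0,0],[0.27,0.037,-0.06,0,0,0],[0.27,0.037,0.0,0,0,0],[0.27,0.037,0.04,0,0,0],[0.27,0.037,0.055,0,0,0],[0.27,0.037,0.055,0,0,0],[0.27,0.037,0.055,0,0,0]]';python3 -m handwheel '[[0,0,0,0,0,0],[0,0,0,0,0,0]]'
```

```text
time: 4.32
tool_pos: [0.437, 0.3335, 0.0458]
ee_rot: [-3.141, -0.0, 3.137]
wrist_force: [-11.2, -6.0, 29.7]
width: 0.0005
finger_force: 14.7
time: 4.48
tool_pos: [0.437, 0.3335, 0.0457]
ee_rot: [-3.141, -0.0, 3.137]
wrist_force: [-10.6, -5.7, 28.6]
width: 0.0002
finger_force: 14.7
```

```bash
python3 -m handwheel '[[0,0,-0.1,0,0,0],[0,0,-0.2,0,0,0],[-0.2,-0.02,-0.22,0,0,0],[-0.4,-0.05,-0.22,0,0,0],[-0.535,-0.068,-0.22,0,0,0],[-0.535,-0.068,-0.22,0,0,0],[-0.535,-0.068,-0.12,0,0,0],[-0.535,-0.068,-0.06,0,0,0],[-0.535,-0.068,-0.02,0,0,0],[-0.535,-0.068,0.0,0,0,0]]';python3 -m handwheel '[[0,0,0,0,0,0],[0,0,0,0,0,0]]'
```

```text
time: 5.32
tool_pos: [0.5436, 0.3188, 0.0456]
ee_rot: [-3.14, 0.001, 3.138]
wrist_force: [-11.9, -7.4, 37.4]
width: 0.0006
finger_force: 18.9
time: 5.48
tool_pos: [0.5435, 0.3188, 0.0459]
ee_rot: [-3.14, 0.002, 3.138]
wrist_force: [-7.3, -6.8, 22.8]
width: 0.0007
finger_force: 11.5
```

```bash
python3 -m handwheel '[[0,0,-0.2,0,0,0],[0,-0.1,-0.4,0,0,0],[0,-0.3,-0.6,0,0,0],[-0.1,-0.5,-0.8,0,0,0],[-0.15,-0.7,-0.9,0,0,0],[-0.15,-0.9,-0.9,0,0,0],[-0.15,-1,-0.9,0,0,0],[-0.15,-1,-0.9,0,0,0]]' -1; python3 -m handwheel '[[0,-0.2,0,0,0,0],[0,-0.4,0,0,0,0],[0,-0.52,0,0,0,0],[0,-0.52,0,0,0,0],[0,-0.52,0,0,0,0]]'; python3 - <<'E'
from h import *
c=viewer.calibration('wrist'); a=snap('wrist','w2')
import pickle; pickle.dump(c,open('c2.pkl','wb'))
cv2.imwrite('pics/w2b.png',cv2.resize(a[:,:,::-1],(800,600),interpolation=2))
print(proj(c,[.529,.113,.05]),proj(c,[.543,-.078,.076]))
E
```

```text
time: 6.15
tool_pos: [0.5731, 0.1146, 0.2213]
ee_rot: [-3.139, 0.001, 3.133]
wrist_force: [0.0, 1.6, 0.7]
width: 0.0501
finger_force: 0.0
time: 6.57
tool_pos: [0.5714, 0.0154, 0.2187]
ee_rot: [3.14, -0.003, 3.136]
wrist_force: [-0.7, 0.4, 0.1]
width: 0.0838
finger_force: 0.0
[346.03543933 139.15774652] [148.98589638 157.21535414]
```

View pics/w2b.png

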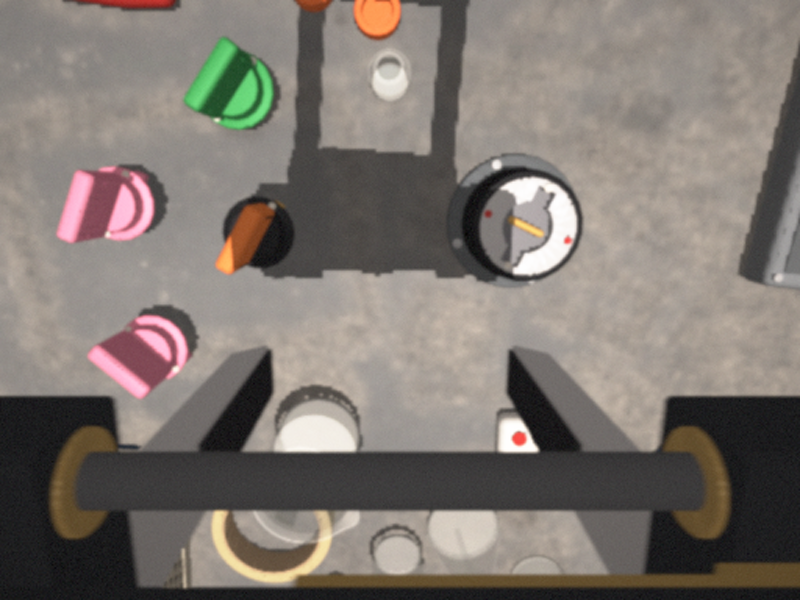

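Wrist view (800x600 px): the socket lip is centred at about (527,226), with red dots at (488,214) and (568,240) and slots at (546,192) and (508,260). The orange plug is at (250,235), with the green plug at (230,85) and pink ones at (105,205) and (140,355). I'll enlarge both.

```bash
python3 - <<'E'
import cv2,numpy as np
a=cv2.imread('pics/w2.png')
p=cv2.resize(a[120:185,130:195],None,fx=6,fy=6,interpolation=cv2.INTER_CUBIC)
s=cv2.resize(a[105:170,305:370],None,fx=6,fy=6,interpolation=cv2.INTER_CUBIC)
cv2.imwrite('pics/c2.png',np.hstack([p,s]))
E
```

```text
(no output)
```

View pics/c2.png

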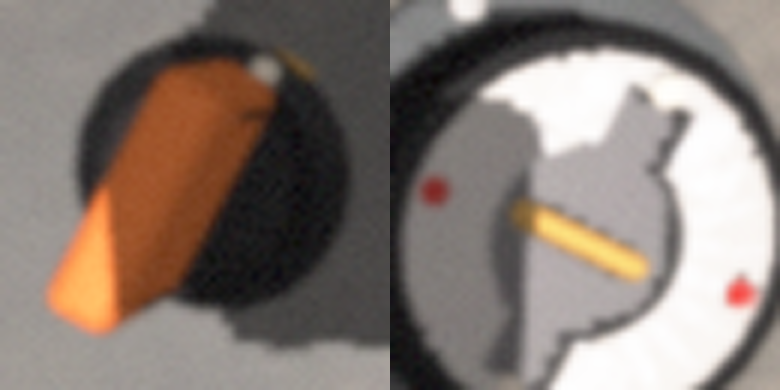

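Left crop: the wing's near top corner is at (75,315), its far end at (220,70), and the white dot at (264,68). Right crop: red dots at (434,190) and (740,293), slot end at (665,100). I'll fit the wing box to the orange silhouette, and get the socket from the dots.

```bash
cat > fit.py <<'E'
from h import *
from scipy.optimize import minimize
def fitwing(a,c,x0,box,dz=0):
    hsv=cv2.cvtColor(a,cv2.COLOR_RGB2HSV); m=np.zeros(a.shape[:2],np.uint8); u0,v0,u1,v1=box
    m[v0:v1,u0:u1]=cv2.inRange(hsv,(4,150,60),(20,255,255))[v0:v1,u0:u1]
    S=8
    M=cv2.resize(m[v0:v1,u0:u1],None,fx=S,fy=S,interpolation=cv2.INTER_LINEAR)>127
    def cost(q):
        cs,sn=np.cos(q[2]),np.sin(q[2]); P=[]
        for i in(-.022,.022):
            for j in(-.006,.006):
                for z in(.038,.076): P.append(proj(c,[q[0]+i*cs-j*sn,q[1]+i*sn+j*cs,z+dz]))
        h=cv2.convexHull(((np.array(P)-[u0,v0]+.5)*S).astype(np.float32)); I=np.zeros(M.shape,np.uint8)
        cv2.fillConvexPoly(I,np.round(h).astype(np.int32),1)
        return 1-(M&(I>0)).sum()/(M|(I>0)).sum()
    r=min((minimize(cost,[x0[0],x0[1],y],method='Nelder-Mead',options=dict(initial_simplex=[[x0[0],x0[1],y],[x0[0]+.01,x0[1],y],[x0[0],x0[1]+.01,y],[x0[0],x0[1],y+.3]])) for y in np.arange(0,3.1,.5)),key=lambda r:r.fun)
    return r.x,r.fun
E
python3 - <<'E'
from fit import *
import pickle
c=pickle.load(open('c2.pkl','rb'));a=cv2.imread('pics/w2.png')[:,:,::-1]
print(fitwing(np.ascontiguousarray(a),c,[.543,-.078],(130,120,195,185)))
r1=ray(c,312.33,136.67,.05);r2=ray(c,363.33,153.8,.05);sl=ray(c,350.8,121.7,.05)
print(r1,r2,(r1+r2)/2,sl,'socket y-axis ang',np.degrees(np.arctan2(*(r2-r1)[1::-1])),'slot ang',np.degrees(np.arctan2(*(sl-(r1+r2)/2)[1::-1])))
b=cv2.imread('pics/side0.png')[:,:,::-1]
print(fitwing(np.ascontiguousarray(b),viewer.calibration('side'),[.543,-.078],(228,218,256,248)))
E
```

```text
(array([ 0.5391863 , -0.0746221 ,  2.59589956]), np.float64(0.10984928032567076))
[0.52634104 0.07915397 0.05      ] [0.54374309 0.13132782 0.05      ] [0.53504207 0.10524089 0.05      ] [0.51193107 0.11673854 0.05      ] socket y-axis ang 71.55441649157424 slot ang 153.54981017393771
(array([ 0.53996065, -0.07677977,  2.45860586]), np.float64(0.1619829284307288))
```

The plug is at (0.539,-0.076) with yaw about 147°, and the socket at (0.535,0.105). Both cameras agree on both. Now the move over the plug with the fingers partly open.

```bash
python3 -c "
from h import *
print(delta([.5395,-.0755,.13],np.radians(147.5)))"
```

```text
[ 1.570e-01 -4.610e-01  4.450e-01  1.000e-03 -5.000e-03  1.075e+00]
```

```bash
python3 -m handwheel '[[0.1,-0.3,0,0,0,0.4],[0.157,-0.46,0.1,0,0,0.8],[0.157,-0.46,0.25,0,0,1],[0.157,-0.46,0.4,0,0,1],[0.157,-0.46,0.4,0,0,1],[0.157,-0.46,0.4,0,0,1],[0.157,-0.46,0.4,0,0,1]]' 0.15; python3 - <<'E'
from h import *
c=viewer.calibration('wrist'); a=snap('wrist','w3')
cv2.imwrite('pics/w3b.png',a[:,:,::-1])
print(delta([.5395,-.0755,.047],np.radians(147.5)),robot.get_obs()['width'])
E
```

```text
time: 7.2
tool_pos: [0.5415, -0.0747, 0.1419]
ee_rot: [3.141, 0.001, 2.619]
wrist_force: [-0.2, 0.0, 0.4]
width: 0.0478
finger_force: 0.0
[ 0.012 -0.009  0.479  0.003  0.007  0.084] 0.04390969138623766
```

View pics/w3b.png

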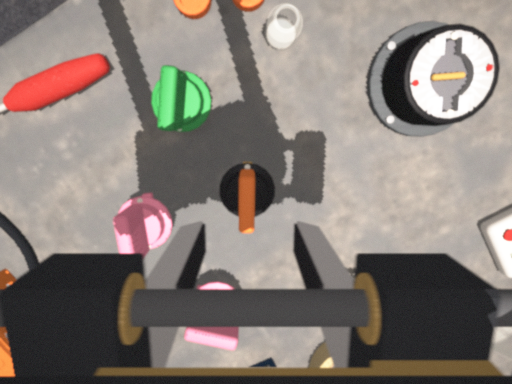

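Wrist view: the orange wing runs from (247,170) to (247,232), between the fingers and nearly along tool x. The socket dots are at (415,83) and (489,67). I'll fit both again.

```bash
python3 - <<'E'
from fit import *
c=viewer.calibration('wrist'); a=np.ascontiguousarray(cv2.imread('pics/w3.png')[:,:,::-1])
q,f=fitwing(a,c,[.54,-.076],(225,150,270,245)); print(q,np.degrees(q[2]),f)
hsv=cv2.cvtColor(a,cv2.COLOR_RGB2HSV); D=[]
for (u,v) in [(415,83),(489,67)]:
    w=hsv[v-7:v+8,u-7:u+8]; m=((w[...,0]<8)|(w[...,0]>172))&(w[...,1]>110)
    ys,xs=np.nonzero(m); p=(u-7+xs.mean(),v-7+ys.mean()); D.append(ray(c,*p,.05)); print(p,m.sum())
D=np.array(D); print(D,D.mean(0),np.linalg.norm(D[1]-D[0]),np.degrees(np.arctan2(*(D[1]-D[0])[1::-1])))
for z,u,v in[(.05,454,40),(.05,450,108)]: print(ray(c,u,v,z))
print(delta([q[0],q[1],.047],q[2]))
E
```

```text
[ 0.53955948 -0.07554609 -0.52993582] -30.36308579222553 0.1297380017853853
(np.float64(414.8695652173913), np.float64(82.52173913043478)) 23
(np.float64(488.81481481481484), np.float64(67.25925925925927)) 27
[[0.52722088 0.07817382 0.05      ]
 [0.54477701 0.13032901 0.05      ]] [0.53599894 0.10425141 0.05      ] 0.05503073092021384 71.39608510848662
[0.51416465 0.11499883 0.05      ]
[0.55780131 0.09398747 0.05      ]
[ 1.100e-02 -9.000e-03  4.790e-01 -1.100e-02  4.000e-03 -5.987e+00]
```

The red dots are about 83° from the slots, not 90°. The tang and the slot ends both put the socket x axis at about 154°. Next I descend and grip.

```bash
python3 -m handwheel '[[0.01,-0.009,0.15,0,0,0],[0.01,-0.009,0.3,0,0,0],[0.01,-0.009,0.4,0,0,0],[0.01,-0.009,0.475,0,0,0],[0.01,-0.009,0.475,0,0,0],[0.01,-0.009,0.475,0,0,0]]'; python3 -m handwheel '[[0,0,0,0,0,0],[0,0,0,0,0,0],[0,0,0,0,0,0],[0,0,0,0,0,0],[0,0,0,0,0,0],[0,0,0,0,0,0]]' 1
```

```text
time: 7.75
tool_pos: [0.539, -0.0762, 0.0469]
ee_rot: [3.141, 0.002, 2.616]
wrist_force: [-0.1, -0.0, 0.5]
width: 0.0401
finger_force: 0.0
time: 8.25
tool_pos: [0.5384, -0.0769, 0.0464]
ee_rot: [3.141, 0.002, 2.614]
wrist_force: [0.6, 0.1, 2.8]
width: 0.0118
finger_force: 30.0
```

```bash
python3 -m handwheel '[[0,0,-0.1,0,0,0],[0,0,-0.25,0,0,0],[0,0,-0.4,0,0,0],[0,0,-0.45,0,0,0],[0,0,-0.45,0,0,0]]'; python3 - <<'E'
from fit import *
c=viewer.calibration('wrist'); a=snap('wrist','w4'); o=robot.get_obs()
q,f=fitwing(a,c,o['tool_pos'][:2],(225,150,280,265),dz=o['tool_pos'][2]-.0464); print(q,np.degrees(q[2]),f,o['tool_pos'],o['ee_rot'])
print(delta([.536,.1045,.13],np.radians(154.)))
E
```

```text
time: 8.67
tool_pos: [0.5399, -0.0773, 0.1389]
ee_rot: [3.14, 0.007, 2.614]
wrist_force: [0.6, 0.3, -0.3]
width: 0.0118
finger_force: 30.0
[ 0.5413394  -0.07739376  2.62435757] 150.3646126682317 0.029778368475879113 [ 0.53843204 -0.0768805   0.13623229] [3.14081057e+00 2.36302081e-03 2.61402869e+00]
[ 0.467  0.777  0.031  0.001  0.005 -0.141]
```

```bash
python3 -m handwheel '[[0.15,0.2,0,0,0,-0.14],[0.3,0.4,0,0,0,-0.14],[0.467,0.6,0,0,0,-0.14],[0.467,0.777,0.03,0,0,-0.14],[0.467,0.777,0.03,0,0,-0.14],[0.467,0.777,0.03,0,0,-0.14],[0.467,0.777,0.03,0,0,-0.14]]'; python3 -m handwheel '[[0,0,0,0,0,0],[0,0,0,0,0,0]]'; python3 - <<'E'
from fit import *
o=robot.get_obs();c=viewer.calibration('wrist'); a=snap('wrist','w5')
q,f=fitwing(a,c,o['tool_pos'][:2],(225,150,280,265),dz=o['tool_pos'][2]-.0464); print(q,np.degrees(q[2]),f,o['tool_pos'],o['ee_rot'])
import pickle; pickle.dump(c,open('c5.pkl','wb'))
cv2.imwrite('pics/w5b.png',cv2.resize(a[80:280,150:350,::-1],(600,600),interpolation=2))
E
```

```text
time: 9.3
tool_pos: [0.5336, 0.1051, 0.1264]
ee_rot: [-3.138, -0.004, 2.69]
wrist_force: [-0.5, -0.5, -1.1]
width: 0.0118
finger_force: 30.0
time: 9.47
tool_pos: [0.5348, 0.1032, 0.1284]
ee_rot: [-3.14, -0.001, 2.686]
wrist_force: [0.3, -0.4, -0.6]
width: 0.0114
finger_force: 30.0
[0.53575257 0.10353146 2.69474596] 154.39757014616794 0.03178177287290851 [0.5347882 0.1032395 0.1284096] [-3.14019128e+00 -1.39700089e-03  2.68573953e+00]
```

View pics/w5b.png

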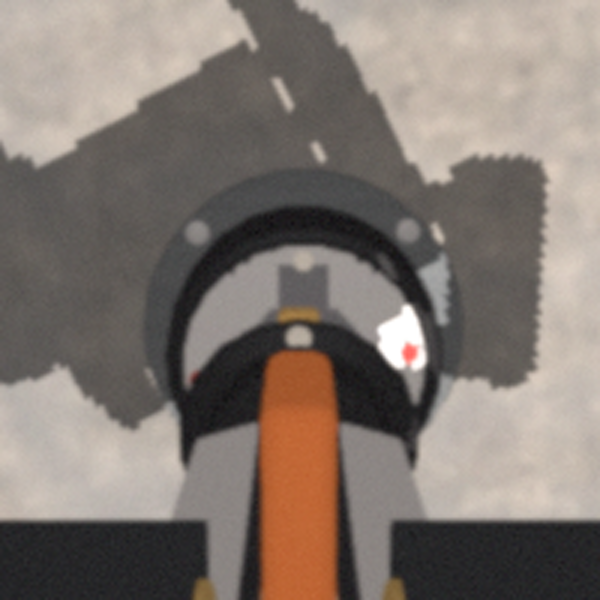

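Close view: the slot is centred at (303,275) and the socket's white dot is at (303,262). The plug's lug is at (299,315) and its dot at (299,337), so they're aligned within about 1 mm.

```bash
python3 - <<'E'
from fit import *
import pickle
c=pickle.load(open('c5.pkl','rb')); a=np.ascontiguousarray(cv2.imread('pics/w5.png')[:,:,::-1]); o=robot.get_obs(); R=Ro.from_euler('xyz',o['ee_rot']); T=o['tool_pos']
f=lambda u,v,z:(R.inv().apply(ray(c,150-.33+u/3,80-.33+v/3,z)-T)*1e3).round(2)
F=T[2]-.0464
print('slot dot',f(303,262,.05),'slot far end mid',f(303,272,.05),'slot low edge',f(303,300,.05))
print('lug top end',f(299,312,F+.007),'lug bottom end',f(299,309,F),'plug dot',f(299,337,F+.026))
print('red R',f(409,353,.05),'red L',f(195,377,.05))
S=np.array([.536,.1043,.05]); print('socket est',(R.inv().apply(S-T)*1e3).round(2))
P=np.array([.53575,.10353,T[2]]); print('plug est',(R.inv().apply(P-T)*1e3).round(2))
E
```

```text
slot dot [28.01  1.39 78.85] slot far end mid [25.47  1.4  78.84] slot low edge [18.31  1.41 78.84]
lug top end [22.92  0.44 39.42] lug bottom end [22.23  0.43 46.42] plug dot [21.61  0.46 20.42]
red R [ 4.54 28.6  78.8 ] red L [ -1.87 -26.42  78.84]
socket est [-0.46  1.47 78.82]
plug est [-0.51  0.61 -0.  ]
```

The lug needs about +0.9 mm along tool y, and x is fine. I'll descend in stages.

```bash
python3 -m handwheel '[[0,0.0045,0.07,0,0,0],[0,0.0045,0.14,0,0,0],[0,0.0045,0.15,0,0,0],[0,0.0045,0.165,0,0,0],[0,0.0045,0.18,0,0,0],[0,0.0045,0.19,0,0,0],[0,0.0045,0.19,0,0,0]]'; python3 -m handwheel '[[0,0,0.01,0,0,0],[0,0,0.02,0,0,0],[0,0,0.02,0,0,0]]'
```

```text
time: 10.1
tool_pos: [0.5358, 0.1052, 0.0917]
ee_rot: [3.141, 0.0, 2.687]
wrist_force: [0.3, 0.3, -0.3]
width: 0.0119
finger_force: 30.0
time: 10.35
tool_pos: [0.5362, 0.1055, 0.0879]
ee_rot: [3.141, 0.001, 2.687]
wrist_force: [-0.3, -0.5, 0.6]
width: 0.0114
finger_force: 30.0
```

It entered freely, with the foot now 8.5 mm below the mouth. Now I push the plunger down.

```bash
python3 -m handwheel '[[0,0,0.015,0,0,0],[0,0,0.03,0,0,0],[0,0,0.04,0,0,0],[0,0,0.045,0,0,0],[0,0,0.045,0,0,0]]'; python3 -m handwheel '[[0,0,0.005,0,0,0],[0,0,0.01,0,0,0],[0,0,0.01,0,0,0]]'
```

```text
time: 10.77
tool_pos: [0.5363, 0.1055, 0.0799]
ee_rot: [3.141, 0.002, 2.688]
wrist_force: [-1.8, -0.5, 5.6]
width: 0.0122
finger_force: 30.0
time: 11.02
tool_pos: [0.5363, 0.1054, 0.0783]
ee_rot: [3.141, 0.002, 2.687]
wrist_force: [-1.8, -0.5, 7.9]
width: 0.0116
finger_force: 30.0
```

Depth is 18 mm with an 8 N spring load. Now I twist clockwise, which is +z in the tool frame.

```bash
python3 -m handwheel '[[0,0,0,0,0,0.2],[0,0,0,0,0,0.4],[0,0,0,0,0,0.6],[0,0,0,0,0,0.8],[0,0,0,0,0,1],[0,0,0,0,0,1]]'; python3 -c "
from h import *
o=robot.get_obs();print(o['wrist_torque'],o['tool_pos'],np.degrees(o['ee_rot'][2]))"
```

```text
time: 11.52
tool_pos: [0.5357, 0.1058, 0.078]
ee_rot: [3.141, -0.0, 2.161]
wrist_force: [-3.2, 1.0, 7.3]
width: 0.0116
finger_force: 30.0
[0.0156768  0.73174836 0.13237503] [0.53567495 0.10583616 0.07796052] 123.80499386714853
```

```bash
python3 -m handwheel '[[0,0,0,0,0,0.2],[0,0,0,0,0,0.4],[0,0,0,0,0,0.6],[0,0,0,0,0,0.8],[0,0,0,0,0,1],[0,0,0,0,0,1]]'; python3 -m handwheel '[[0,0,0,0,0,0.2],[0,0,0,0,0,0.4],[0,0,0,0,0,0.5],[0,0,0,0,0,0.6],[0,0,0,0,0,0.6]]'; python3 -c "
from h import *
o=robot.get_obs();print(o['wrist_torque'],o['tool_pos'],np.degrees(o['ee_rot'][2]))"
```

```text
time: 12.02
tool_pos: [0.5362, 0.1054, 0.0782]
ee_rot: [3.14, 0.0, 1.637]
wrist_force: [-2.6, -0.0, 7.6]
width: 0.012
finger_force: 30.0
time: 12.43
tool_pos: [0.5363, 0.1051, 0.0782]
ee_rot: [3.14, 0.0, 1.325]
wrist_force: [-1.5, -1.5, 7.0]
width: 0.0118
finger_force: 30.0
[-0.36088749  0.51037695  0.17340499] [0.53627082 0.10506758 0.0781812 ] 75.90694668219507
```

```bash
python3 -m handwheel '[[0,0,0,0,0,0.1],[0,0,0,0,0,0.17],[0,0,0,0,0,0.17],[0,0,0,0,0,0.17]]'; python3 - <<'E'
from h import *
o=robot.get_obs();print(o['wrist_torque'],o['tool_pos'],o['ee_rot'])
c=viewer.calibration('wrist');a=snap('wrist','w6');cv2.imwrite('pics/w6b.png',cv2.resize(a[80:280,150:350,::-1],(600,600),interpolation=2))
E
```

```text
time: 12.77
tool_pos: [0.5363, 0.105, 0.0782]
ee_rot: [3.139, 0.0, 1.237]
wrist_force: [-1.2, -1.0, 7.0]
width: 0.0118
finger_force: 30.0
[-0.38956844  0.55904175  0.18727101] [0.53632046 0.10496898 0.07819456] [3.13935273e+00 2.18738175e-04 1.23746729e+00]
```

View pics/w6b.png

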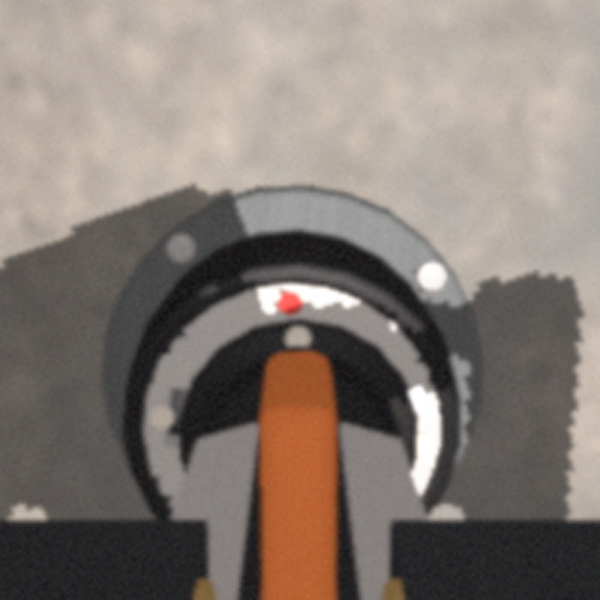

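The plug's white dot (299,337) sits at the red dot (289,302). The plug is turned 1.45 rad and torque is still rising smoothly. One last small nudge to feel for the stop.

```bash
python3 -m handwheel '[[0,0,0,0,0,0.05],[0,0,0,0,0,0.09],[0,0,0,0,0,0.09],[0,0,0,0,0,0.09],[0,0,0,0,0,0.09],[0,0,0,0,0,0.09]]'; python3 -c "
from h import *
o=robot.get_obs();print(o['wrist_torque'],o['tool_pos'],o['ee_rot'],abs(o['qvel']).max())"
```

```text
time: 13.32
tool_pos: [0.5363, 0.1049, 0.0782]
ee_rot: [3.139, 0.0, 1.19]
wrist_force: [-2.3, -1.3, 7.4]
width: 0.0118
finger_force: 30.0
[-0.39124316  0.5162686   0.20066849] [0.53630601 0.10490284 0.07819032] [3.13932198e+00 2.36032139e-04 1.19042462e+00] 0.0019759685748637797
```

The plug has turned 1.497 rad at 0.20 N m, which is the stop's torque. It's at rest and gripped with 30 N, so I'm handing in.

```bash
python3 -c "
from h import *
print(robot.close_job())"
```

```text
the job is handed in; nothing more can be done
None
```

I pressed the blue, yellow and red buttons in order, then seated the orange plug, twisted it about 1.5 rad clockwise to the stop, and handed the job in at about 13 s with the gripper still holding it; no verdict was returned.

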